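# Hang the ladle on its marked peg

### The arm

A 7-joint arm with a two-finger parallel gripper is mounted at the origin on the work surface. World frame = base frame: x ahead of the robot, y to its left, z up, the work surface at z = 0. Lengths are in m, angles in rad, forces in N, time in s.
With the tool pointing down it reaches from about 0.425 to 0.95 m from the base axis. Payload 4.7 kg.
Tool frame: the origin (TCP) lies at the very end of the fingers, on their centre line; the grasp point (between the pads) lies 19 mm behind it; z points along the fingers, y is the line along which they close (so a half turn about z gives the same grasp; the last joint's range is limited). The gripper opens to 85 mm and grips with 20 to 120 N. Pads are 22 mm wide; open, the fingers measure 114 mm over their backs; the gripper's body (76 mm by 85 mm) begins 54 mm behind the grasp point. The pads swing forward as they close: fully open they stand 13 mm farther back than shut.
Start: joints at [-1.29, 0.469, -0.049, 1.532, 0.024, 1.141, -0.082], TCP at [0.206, 0.643, 0.231] pointing down, gripper open.
Joint ranges: [-2.59, 2.59], [-0.33, 1.99], [-1.39, 1.29], [0.1, 2.45], [-1.04, 4.18], [0.21, 1.99], [-2.66, 2.66]. Speed limits (rad/s): [2.57, 2.57, 3.14, 3.14, 3.14, 3.14, 3.14].

### API

Orientations are given as a 3x3 rotation matrix whose columns are the frame's x, y, z axes.
In Python, from cell import arm gives the robot as it stands. Calls block until the motion is done:
- arm.goto(position, orientation): joint-space move of the TCP to a pose.
- arm.move_linear(position, vel=0.15, rotation=None): straight line of the TCP; rotation=None keeps the orientation; vel is the mean speed in m/s.
- arm.movej(angles): joint-space move.
- arm.gripper_to(opening): opening from 0.0 (shut) to 1.0 (fully open); the grip force is fixed at half the most; returns when the fingers have stopped.
- arm.pause(seconds).
- arm.inverse_kinematics(position, orientation): joint angles nearest the present ones, or None.
- arm.get_obs(): the state.
- arm.get_image(name): name is "scene" or "side" or "wrist"; returns (picture, depth): 480x640x3 uint8, blue, green, red; 480x640 float32, m along the optical axis (not along the pixel's ray), 0 where there is no reading.
- arm.camera_model(name): a dict with "camera_matrix" (3x3 intrinsics, pixels), "extrinsics" (4x4, takes a point from world to camera coordinates). Camera axes: x right, y down, z forward; pixel columns grow to the right and rows downward; lengths in m; the calibration is good to about 2 mm. A picture is of the moment at which its call begins: read the wrist's pose just before it. camera_model takes no time and is no camera call; for the wrist camera it gives the pose at the moment of the call.
A pose or a line that the arm cannot do raises arm.PlanningError and nothing moves.
- arm.finish_job(): hands the job in; it is judged then, once.
Trained networks look in the newest picture that a camera, given by its name, has taken for a name from the list of things; names that differ only in an ending like _2 or _b are one class to them, and where a whole thing is asked for, a point or a joint stands for the part that bears it (a point fixed in the world has none). Each returns a list of dicts, best first, with "conf" (0 to 1); they miss things now and then, are a little off and sometimes report something else, mostly with a low value. They report only what shows in the picture. A call takes as long as a camera call. They do not tell look-alikes from the thing itself.
- arm.trace(camera, thing): "pixels" (480x640 bool, what is visible of it) and "location" ([column, row] in pixels, amid what is visible of it).
The state is a dict: "clock": time; "joint_positions": joint angles; "qvel": joint speeds; "joint_torque": joint torques, N m; "tool_pos": TCP position; "ee_rot": TCP orientation; "force": force on the tool from outside, world axes, zero at the start; "ft_torque": the same for the moment, N m; "width": opening from 0.0 (shut) to 1.0 (fully open); "gripper_force": force on a finger pad.
Only numpy, scipy, OpenCV 4.12 (cv2) and the standard library are available. Lean on these libraries where they do the work, as an engineer would, in place of code of your own. Each camera call takes 0.05 s, during which the arm holds its last target. There are 200 camera calls.

### The job

Take the ladle out of the brown jug and hang it by the eye of its handle on the rail peg that carries the red clip (either way round), pushing it back along the peg until the handle is felt to meet the red clip, and leave it hanging still back there. Feel your way on and do not force it against the rail; leave the jug standing where it is, and leave the two small ladles and the glass bowl alone.

Things in the scene. Friction and masses are not known exactly. Their poses are not given: they have to be found in the camera images.
- ladle: Steel ladle in the jug, 0.16 kg. Origin: centre of the 16 mm eye near the handle top (17 mm above). z up as it stands. Handle: flat strap 28 mm wide (y), 6 thick, leaning 12 deg: 100 mm below the eye it lies 21 mm to -x; eye axis square to the strap. At its foot an open bowl 56 mm across, 27 high, axis 5 mm to -x, on the strap's +x side, underside 150 mm below origin. Hung, it stays about upright.
- clip: Red plastic collar, 21 mm diameter, 16 long, fixed round the root of the peg to use. Origin: on the peg axis 3 mm before the collar's front face (eye centre when the handle is flat on the collar). Peg: 8 mm round bar rising 12 deg outwards, direction (-0.978, 0, 0.208) in this frame (x towards the rail, z up); its rounded tip is 43 mm from the origin.
- rail: Steel hook rail fixed on the counter: a 12 mm bar along its y, 370 mm long, axis 275 mm above the counter, on two posts at y = +-175 mm with feet 150 mm long in x. Three equal pegs at y = -110, 0 and +110 mm stick out to its -x (towards the robot). Origin: on the counter under the middle of the bar.
- jug: Brown ceramic jug, open top, 112 mm in diameter, 100 mm high, wall 4 mm, inner floor 6 mm up, 0.8 kg, loose. Origin: centre of its underside. Handle on its +y side reaches 92 mm from the axis.
- ladle_a: Small steel ladle hanging on one of the other pegs. Origin: centre of its eye. Strap 28 mm wide, hangs 140 mm down, bowl 48 mm across.
- ladle_b: A second small steel ladle, the same, on the remaining peg.
- bowl: Round glass bowl, 130 mm across, 60 mm high, standing on the counter. Origin: centre of its underside.
Not all that is in view belongs to the job. What is shaped like the ladle but turquoise is not meant.

How it is judged:
By the outcome, as a careful person would: the job done as asked, in the order asked, and still so for the second after the job is handed in, with the robot touching nothing.
It also fails if it takes over 54 s, if anything falls off the work surface, if the arm or the gripper's body presses on something with over 40 N, if the wrist force passes 120 N, or if a joint passes its speed limit or range.

## Working session

There is one attempt and no reset: what is moved stays moved. The work goes in short steps, each a Python script; the robot and the scene stay as the last script left them, time stands still between calls to the robot, and variables do not carry over. Pictures are saved under pics/ and viewed, at most 10 in all, crops included, and the job is handed in when it is done.

```bash
ls; mkdir -p pics
python3 - <<'E'
from cell import arm
import cv2,numpy as np
ims=[]
for c in ["scene","side"]:
    im,d=arm.get_image(c); cv2.imwrite(f"pics/{c}0.png",im)
    np.save(f"pics/{c}0_d.npy",d)
    m=arm.camera_model(c); print(c,np.round(m["camera_matrix"],1).tolist(),np.round(m["extrinsics"],3).tolist())
    for t in ["ladle","clip","rail","jug","ladle_a","bowl"]:
        for r in arm.trace(c,t):
            p=r["pixels"]; K=m["camera_matrix"];E=m["extrinsics"]
            v,u=np.nonzero(p&(d>0)); z=d[v,u]
            P=np.linalg.inv(K)@np.stack([u*z,v*z,z]); W=E[:3,:3].T@(P-E[:3,3:4])
            print(t,round(r["conf"],2),np.round(r["location"]),p.sum(), "med",np.round(np.median(W,1),3),"lo",np.round(np.percentile(W,3,axis=1),3),"hi",np.round(np.percentile(W,97,axis=1),3))
print(arm.get_obs()["clock"])
E
```

```text
pics
scene [[551.3, 0.0, 323.9], [0.0, 551.3, 240.4], [0.0, 0.0, 1.0]] [[0.419, 0.908, 0.011, -0.214], [0.752, -0.34, -0.565, -0.314], [-0.509, 0.245, -0.825, 1.347], [0.0, 0.0, 0.0, 1.0]]
ladle 0.96 [353. 261.] 975 med [0.602 0.001 0.176] lo [ 0.589 -0.018  0.155] hi [0.626 0.022 0.294]
ladle 0.93 [178. 342.] 1154 med [ 0.554 -0.292  0.023] lo [ 0.529 -0.315 -0.   ] hi [ 0.578 -0.268  0.165]
ladle 0.73 [414. 241.] 933 med [0.603 0.111 0.176] lo [0.59  0.091 0.154] hi [0.627 0.132 0.294]
ladle 0.68 [165. 267.] 821 med [ 0.419 -0.273  0.085] lo [ 0.374 -0.292  0.009] hi [ 0.437 -0.258  0.171]
clip 0.87 [291. 264.] 397 med [ 0.622 -0.108  0.286] lo [ 0.584 -0.117  0.227] hi [ 0.647 -0.093  0.29 ]
rail 0.81 [353. 257.] 6753 med [0.644 0.002 0.128] lo [ 0.568 -0.188  0.   ] hi [0.709 0.19  0.289]
rail 0.73 [429. 177.] 2204 med [0.385 0.303 0.03 ] lo [0.347 0.225 0.002] hi [0.464 0.341 0.059]
jug 0.68 [164. 276.] 3572 med [ 0.413 -0.281  0.062] lo [ 0.37  -0.332  0.001] hi [ 0.475 -0.206  0.1  ]
ladle_a 0.96 [353. 261.] 975 med [0.602 0.001 0.176] lo [ 0.589 -0.018  0.155] hi [0.626 0.022
[... 1149 characters left out ...]
 [ 0.635 -0.156  0.071] lo [ 0.567 -0.187  0.004] hi [0.703 0.187 0.287]
jug 0.6 [340. 422.] 5273 med [ 0.41  -0.292  0.064] lo [ 0.366 -0.334  0.007] hi [ 0.471 -0.225  0.1  ]
ladle_a 0.85 [341. 392.] 1485 med [ 0.423 -0.27   0.094] lo [ 0.405 -0.284  0.009] hi [ 0.449 -0.253  0.172]
ladle_a 0.78 [328. 194.] 760 med [0.596 0.109 0.204] lo [0.582 0.094 0.158] hi [0.624 0.133 0.293]
ladle_a 0.57 [354. 214.] 1005 med [0.595 0.001 0.203] lo [ 0.582 -0.016 -0.   ] hi [0.797 0.362 0.293]
ladle_a 0.57 [419. 388.] 1878 med [ 0.551 -0.296  0.065] lo [ 0.529 -0.315  0.003] hi [ 0.568 -0.266  0.164]
bowl 0.59 [223. 239.] 1678 med [0.405 0.315 0.038] lo [ 0.349  0.225 -0.   ] hi [0.461 0.347 0.059]
0.7
```

View pics/scene0.png

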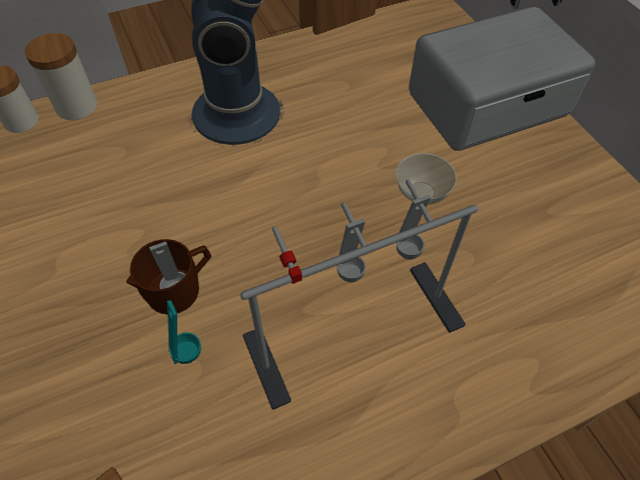

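View pics/side0.png

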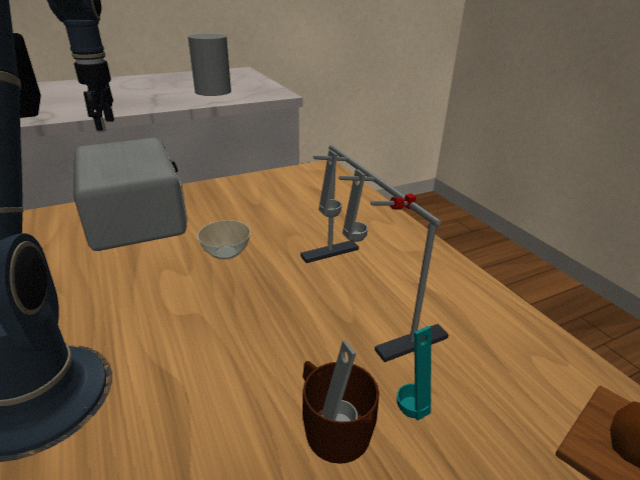

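```bash
cat > h.py <<'E'
from cell import arm
import cv2,numpy as np
def shot(c,name=None):
    m=arm.camera_model(c); im,d=arm.get_image(c)
    if name: cv2.imwrite(f"pics/{name}.png",im)
    return im,d,m
def cloud(mask,d,m):
    K=m["camera_matrix"];E=m["extrinsics"]
    v,u=np.nonzero(mask&(d>0)); z=d[v,u]
    return (E[:3,:3].T@(np.linalg.inv(K)@np.stack([u*z,v*z,z])-E[:3,3:4])).T
def red(im):
    b,g,r=[im[...,i].astype(int) for i in range(3)]
    return (r>90)&(g<40)&(b<45)&(r>3*g)
def proj(P,m):
    q=m["extrinsics"][:3,:3]@np.asarray(P)+m["extrinsics"][:3,3]; q=m["camera_matrix"]@q; return q[:2]/q[2]
E
python3 - <<'E'
from h import *
o=arm.get_obs(); m=arm.camera_model("wrist"); E=m["extrinsics"]
C=-E[:3,:3].T@E[:3,3]; R=o["ee_rot"]
print("cam in tool",np.round(R.T@(C-o["tool_pos"]),3).tolist(),np.round(R.T@E[:3,:3].T,3).tolist(),np.round(R,2).tolist(),m["camera_matrix"][0,0])
crops=[]
for c in["scene","side"]:
    im=cv2.imread(f"pics/{c}0.png");d=np.load(f"pics/{c}0_d.npy");m=arm.camera_model(c)
    n,l,s,ce=cv2.connectedComponentsWithStats(red(im).astype(np.uint8))
    for i in range(1,n):
        if s[i,4]>15:
            P=cloud(l==i,d,m);print(c,"red",s[i,4],ce[i].round(),P.mean(0).round(4),P.min(0).round(3),P.max(0).round(3))
    # rail bar
    P=cloud(np.ones(d.shape,bool),d,m)
    B=P[(P[:,2]>.268)&(P[:,2]<.285)&(abs(P[:,0]-.645)<.03)&(abs(P[:,1])<.2)]
    print("bar",len(B),np.polyfit(B[:,1],B[:,0],1).round(4),B.mean(0).round(4),B[:,1].min(),B[:,1].max())
    J=P[(abs(P[:,2]-.098)<.006)&(abs(P[:,0]-.41)<.08)&(abs(P[:,1]+.28)<.08)]
    print("rim",len(J),J.min(0).round(3),J.max(0).round(3))
    L=P[(P[:,2]>.115)&(P[:,2]<.18)&(abs(P[:,0]-.42)<.05)&(abs(P[:,1]+.28)<.05)]
    cen=L.mean(0);U,S,V=np.linalg.svd(L-cen);print("strap",len(L),cen.round(4),V.round(3).tolist(),(S/len(L)**.5).round(4),L[:,2].max())
    (u,v)=(290,255) if c=="scene" else (395,198)
    (a,b)=(165,258) if c=="scene" else (343,370)
    crops.append([cv2.resize(im[y-32:y+32,x-40:x+40],(400,300),interpolation=cv2.INTER_CUBIC) for x,y in((u,v),(a,b))])
cv2.imwrite("pics/crops.png",np.vstack([np.hstack(r) for r in crops]))
E
```

```text
cam in tool [0.081, -0.0, -0.142] [[0.0, -0.949, -0.314], [1.0, 0.0, -0.0], [0.0, -0.314, 0.949]] [[-0.95, 0.3, -0.0], [0.3, 0.95, 0.0], [0.0, 0.0, -1.0]] 403.8160384952226
scene red 106 [288. 256.] [ 0.6152 -0.1062  0.2879] [ 0.607 -0.113  0.283] [ 0.624 -0.098  0.293]
scene red 84 [295. 271.] [ 0.6409 -0.1073  0.2882] [ 0.634 -0.114  0.285] [ 0.647 -0.1    0.291]
bar 2305 [0.0062 0.6413] [ 0.6413 -0.0071  0.2775] -0.1882413801222365 0.1936094614431404
rim 677 [ 0.365 -0.344  0.092] [ 0.476 -0.226  0.104]
strap 284 [ 0.4314 -0.272   0.1483] [[0.164, -0.004, 0.986], [-0.01, 1.0, 0.006], [0.986, 0.011, -0.164]] [0.0183 0.0081 0.0017] 0.1740609380733188
side red 30 [411. 196.] [ 0.639  -0.1077  0.2891] [ 0.633 -0.114  0.288] [ 0.646 -0.1    0.29 ]
side red 51 [399. 200.] [ 0.6148 -0.11    0.2871] [ 0.607 -0.117  0.278] [ 0.635 -0.09   0.292]
bar 921 [0.0011 0.6351] [ 0.6351 -0.0337  0.2776] -0.1866534732960952 0.18980417642647943
rim 1030 [ 0.365 -0.343  0.092] [ 0.475 -0.224  0.104]
strap 577 [ 0.427  -0.2719  0.1463] [[-0.232, -0.023, -0.973], [-0.059, 0.998, -0.01], [-0.971, -0.055, 0.233]] [0.0181 0.0093 0.0018] 0.17341615845719074
```

View pics/crops.png

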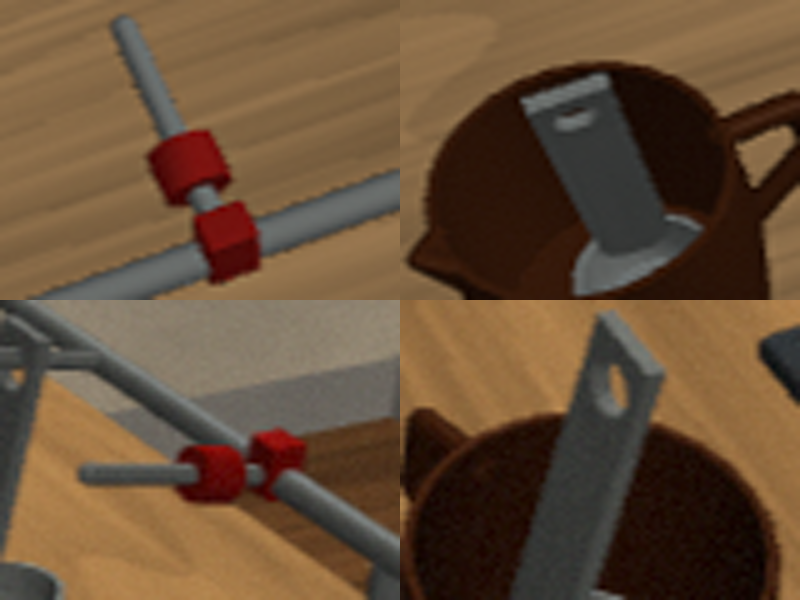

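Run:
```python
from h import *
R=np.array([[-1,0,0],[0,1,0],[0,0,-1.]]).T
p=arm.get_obs()["tool_pos"]
arm.move_linear(np.array([p[0]+.03,p[1]-.05,.42]),vel=.25)
print(arm.get_obs()["clock"])
arm.goto([.52,-.17,.40],R)
im,d,m=shot("wrist","w1"); np.save("pics/w1_d.npy",d); np.save("pics/w1_m.npy",m,allow_pickle=True)
o=arm.get_obs();print(o["clock"],o["tool_pos"],np.round(o["joint_positions"],2))
def peg(im,d,m,tag):
    P=cloud(np.ones(d.shape,bool),d,m)
    n,l,s,ce=cv2.connectedComponentsWithStats(red(im).astype(np.uint8))
    for i in range(1,n):
        if s[i,4]>25:
            Q=cloud(l==i,d,m);print(tag,"red",s[i,4],ce[i].round(),Q.mean(0).round(4),np.percentile(Q,[2,98],axis=0).round(4).tolist())
    G=P[(P[:,0]>.545)&(P[:,0]<.603)&(abs(P[:,1]+.11)<.012)&(P[:,2]>.27)&(P[:,2]<.31)]
    print(tag,"peg",len(G),np.percentile(G,[1,50,99],axis=0).round(4).tolist(),np.polyfit(G[:,0],G[:,1],1).round(4),np.polyfit(G[:,0]-.58,G[:,2],1).round(4))
    B=P[(P[:,2]>.268)&(P[:,2]<.285)&(abs(P[:,0]-.64)<.03)&(P[:,1]<.2)&(P[:,1]>-.2)]
    print(tag,"bar",np.polyfit(B[:,1],B[:,0],1).round(4),B[:,0].min().round(4),B[:,0].max().round(4))
    L=P[(P[:,2]>.12)&(P[:,2]<.18)&(abs(P[:,0]-.43)<.04)&(abs(P[:,1]+.272)<.03)]
    if len(L)>20:
        c=np.median(L,0)
        for _ in range(3):
            U,S,V=np.linalg.svd(L-L.mean(0),full_matrices=False); e=(L-L.mean(0))@V[2]; L2=L; L=L[abs(e)<2*e.std()+1e-4]
        print(tag,"strap",len(L),L.mean(0).round(4),V.round(3).tolist(),np.percentile(L,[1,99],axis=0).round(4).tolist())
for c in["scene","side"]: peg(cv2.imread(f"pics/{c}0.png"),np.load(f"pics/{c}0_d.npy"),arm.camera_model(c),c)
peg(im,d,m,"wrist")
for t in["ladle","clip"]:
    for r in arm.trace("wrist",t):
        Q=cloud(r["pixels"],d,m); print(t,r["conf"],np.round(r["location"]),np.median(Q,0).round(3) if len(Q) else "")
```

```text
1.6417
4.5583 [ 0.52041997 -0.16912277  0.39987057] [-0.62  0.22  1.06  1.63 -0.19  1.41  2.03]
scene red 106 [288. 256.] [ 0.6152 -0.1062  0.2879] [[0.6079, -0.1128, 0.2828], [0.6219, -0.0986, 0.2918]]
scene red 84 [295. 271.] [ 0.6409 -0.1073  0.2882] [[0.6344, -0.1136, 0.2859], [0.647, -0.1007, 0.2902]]
scene peg 151 [[0.5625, -0.1112, 0.2825], [0.5827, -0.1078, 0.2885], [0.602, -0.1032, 0.2937]] [-0.0095 -0.1021] [-0.1987  0.2891]
scene bar [0.0047 0.6408] 0.61 0.6493
scene strap 220 [ 0.432  -0.2719  0.1481] [[0.179, -0.008, 0.984], [-0.011, 1.0, 0.011], [-0.984, -0.013, 0.179]] [[0.4257, -0.2854, 0.1202], [0.4376, -0.2583, 0.1724]]
side red 30 [411. 196.] [ 0.639  -0.1077  0.2891] [[0.6336, -0.1135, 0.288], [0.6451, -0.1004, 0.2899]]
side red 51 [399. 200.] [ 0.6148 -0.11    0.2871] [[0.608, -0.1157, 0.2803], [0.6222, -0.1032, 0.2909]]
side peg 118 [[0.5602, -0.1105, 0.2734], [0.5809, -0.1073, 0.2876], [0.6028, -0.1026, 0.294]] [-0.0237 -0.0935] [-0.2471  0.2873]
side bar [0.0025 0.6346] 0.6105 0.6454
side strap 449 [ 0.4267 -0.2714  0.1478] [[0.229, -0.001, 0.973], [-0.042, 0.999, 0.01], [-0.973, -0.043, 0.229]] [[0.4202, -0.2847, 0.1204], [0.4349, -0.2556, 0.1732]]
wrist red 369 [399. 359.] [ 0.6143 -0.1081  0.2884] [[0.6072, -0.1154, 0.2835], [0.6218, -0.0995, 0.2914]]
wrist red 268 [398. 388.] [ 0.6393 -0.1071  0.2889] [[0.6337, -0.1138, 0.2875], [0.6456, -0.1003, 0.2901]]
wrist peg 571 [[0.561, -0.1099, 0.2836], [0.5797, -0.1068, 0.2898], [0.6025, -0.1023, 0.2944]] [-0.0126 -0.0993] [-0.1893  0.2897]
wrist bar [0.0063 0.6374] 0.6107 0.6468
wrist strap 589 [ 0.4298 -0.2691  0.1555] [[-0.255, 0.019, -0.967], [-0.028, -1.0, -0.013], [0.966, -0.024, -0.256]] [[0.4216, -0.2842, 0.122], [0.4367, -0.2563, 0.1731]]
ladle 0.9 [215. 203.] [ 0.553 -0.29   0.015]
ladle 0.77 [513. 298.] [0.597 0.001 0.228]
ladle 0.74 [602. 282.] [0.594 0.11  0.175]
clip 0.93 [398. 363.] [ 0.62  -0.108  0.287]
```

View pics/w1.png

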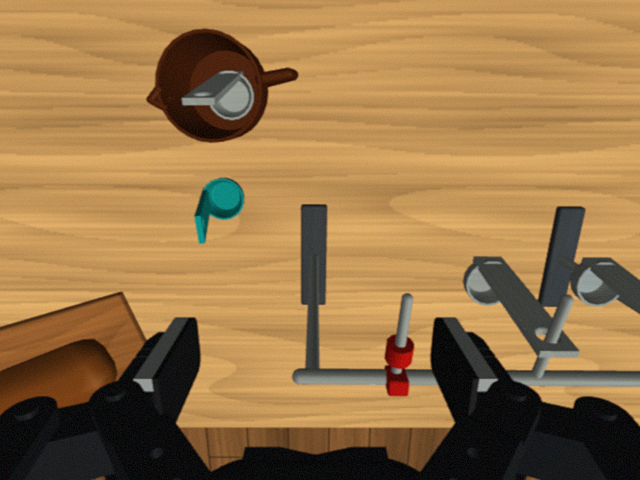

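Run:
```python
from h import *
R=np.array([[-1,0,0],[0,1,0],[0,0,-1.]]).T
W=[[.432,-.271,.25],[.432,-.271,.14],[.432,-.271,.285],[.50,-.107,.285],[.54,-.107,.278],[.603,-.107,.266],[.603,-.107,.34]]
for s in(1,-1):
    for w in W:
        q=arm.inverse_kinematics(w,R@np.diag([s,s,1])); print(s,w,None if q is None else np.round(q,2))
```

```text
1 [0.432, -0.271, 0.25] [-0.4   0.28  1.08  1.94 -0.28  1.09  2.36]
1 [0.432, -0.271, 0.14] [-0.26  0.44  0.95  2.05 -0.47  0.88  2.53]
1 [0.432, -0.271, 0.285] [-0.44  0.23  1.1   1.89 -0.23  1.15  2.31]
1 [0.5, -0.107, 0.285] [-0.74  0.22  1.03  1.89 -0.21  1.15  1.94]
1 [0.54, -0.107, 0.278] [-0.66  0.32  0.99  1.81 -0.29  1.17  2.  ]
1 [0.603, -0.107, 0.266] [-0.57  0.46  0.96  1.69 -0.4   1.2   2.06]
1 [0.603, -0.107, 0.34] [-0.59  0.41  1.    1.58 -0.35  1.34  2.01]
-1 [0.432, -0.271, 0.25] [-0.43  0.3   1.13  1.94 -0.31  1.09 -0.75]
-1 [0.432, -0.271, 0.14] [-0.36  0.52  1.12  2.06 -0.59  0.93 -0.48]
-1 [0.432, -0.271, 0.285] [-0.45  0.24  1.12  1.89 -0.24  1.16 -0.81]
-1 [0.5, -0.107, 0.285] [-0.8   0.25  1.12  1.89 -0.24  1.16 -1.16]
-1 [0.54, -0.107, 0.278] [-0.73  0.37  1.12  1.81 -0.36  1.18 -1.07]
-1 [0.603, -0.107, 0.266] [-0.65  0.53  1.12  1.69 -0.5   1.24 -0.99]
-1 [0.603, -0.107, 0.34] [-0.66  0.46  1.12  1.58 -0.42  1.36 -1.06]
```

Run:
```python
from h import *
R=np.array([[-1,0,0],[0,1,0],[0,0,-1.]]).T
arm.goto([.432,-.271,.23],R)
arm.move_linear([.432,-.271,.140],vel=.12)
arm.gripper_to(0.0)
o=arm.get_obs();print(o["clock"],o["width"],o["gripper_force"],o["tool_pos"],o["force"].round(2))
shot("side","s1")
arm.move_linear([.432,-.271,.290],vel=.12)
o=arm.get_obs();print(o["clock"],o["width"],o["gripper_force"],o["tool_pos"],o["force"].round(2),o["ft_torque"].round(3))
arm.move_linear([.515,-.107,.285],vel=.15)
o=arm.get_obs();print(o["clock"],o["tool_pos"],o["force"].round(2),o["ft_torque"].round(3))
a=shot("scene","sc2");b=shot("side","sd2");shot("wrist","w2")
for n,(im,d,m) in dict(scene=a,side=b).items():
    np.save(f"pics/{n}2_d.npy",d)
    P=cloud(np.ones(d.shape,bool),d,m); p=o["tool_pos"]
    L=P[(P[:,2]>.15)&(P[:,2]<.262)&(abs(P[:,0]-p[0])<.06)&(abs(P[:,1]-p[1])<.016)]
    U,S,V=np.linalg.svd(L-L.mean(0),full_matrices=False); print(n,len(L),L.mean(0).round(4),V[0].round(3),V[2].round(3))
cr=lambda im,m,P: (lambda q: cv2.resize(im[int(q[1])-60:int(q[1])+60,int(q[0])-80:int(q[0])+80],(400,300),interpolation=cv2.INTER_CUBIC))(proj(P,m))
P=[.54,-.107,.27]
s1=cv2.imread("pics/s1.png"); 
cv2.imwrite("pics/c2.png",np.vstack([np.hstack([cr(a[0],a[2],P),cr(b[0],b[2],P)]),np.hstack([cr(s1,b[2],[.43,-.27,.14]),cv2.resize(cv2.imread("pics/w2.png"),(400,300))])]))
```

```text
7.0 0.31751123461209435 59.054372012615204 [ 0.4323213  -0.27111713  0.14044061] [0.28 0.47 4.66]
8.45 0.31209958513792846 58.99886906147003 [ 0.43162429 -0.27068637  0.28931454] [ 0.33 -0.12 -1.2 ] [-0.005 -0.071 -0.   ]
9.825 [ 0.51449131 -0.10822797  0.28510516] [ 0.19 -0.38 -1.65] [ 0.035 -0.018  0.003]
scene 911 [ 0.5028 -0.109   0.1872] [-0.011 -0.033  0.999] [ 0.001 -0.999 -0.033]
side 908 [ 0.4985 -0.109   0.2017] [-0.107 -0.067  0.992] [ 0.255 -0.966 -0.038]
```

View pics/c2.png

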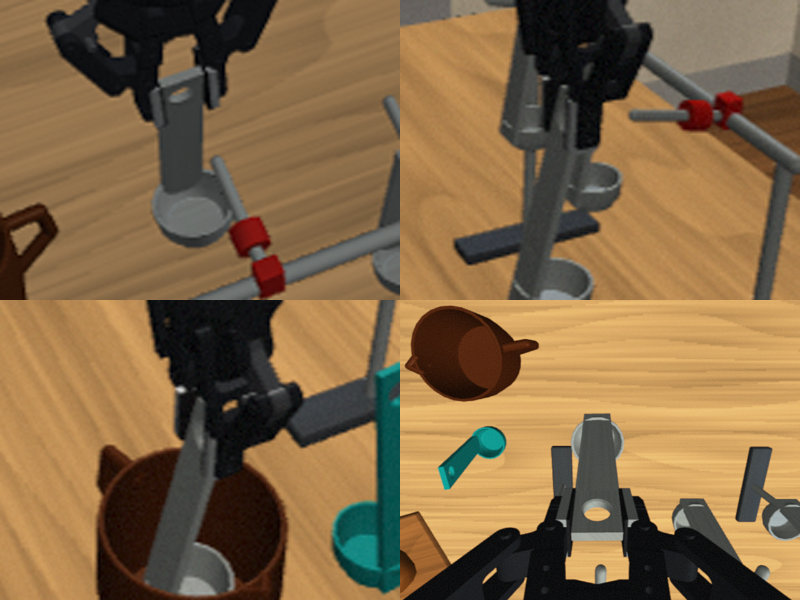

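```bash
cat >> h.py <<'E'
def ladle_wrist(d,m,p):
    """eye centre and strap plane of the held ladle from the wrist view (its -x face)"""
    h,w=d.shape; P=np.full((h,w,3),np.nan); ok=d>0; P[ok]=cloud(ok,d,m)
    near=ok&(P[...,2]>p[2]-.08)&(P[...,2]<p[2]+.045)&(abs(P[...,1]-p[1])<.0135)&(abs(P[...,0]-p[0])<.04)
    L=P[near]
    for _ in range(4):
        c=L.mean(0);V=np.linalg.svd(L-c,full_matrices=False)[2]; e=(L-c)@V[2]; L=L[abs(e)<2*e.std()+3e-4]
    n=V[2]*np.sign(V[2][0]); up=V[0]*np.sign(V[0][2])
    on=near&(abs((P-c)@n)<.004)
    filled=cv2.morphologyEx(on.astype(np.uint8),cv2.MORPH_OPEN,np.ones((3,3)))
    cs,hi=cv2.findContours(filled,cv2.RETR_CCOMP,cv2.CHAIN_APPROX_NONE)
    holes=[k for k,x in zip(cs,hi[0]) if x[3]>=0]; k=max(holes,key=cv2.contourArea)[:,0]
    E=m["extrinsics"];C=-E[:3,:3].T@E[:3,3]
    r=(E[:3,:3].T@np.linalg.inv(m["camera_matrix"])@np.c_[k,np.ones(len(k))].T).T
    X=C+r*(((c-C)@n)/(r@n))[:,None]
    eye=(X.min(0)+X.max(0))/2
    return eye+.003*n,n,up,X.max(0)-X.min(0),L.std(0),k.mean(0)
E
python3 - <<'E'
from h import *
o=arm.get_obs(); p=o["tool_pos"]
im,d,m=shot("wrist","w3")
e=ladle_wrist(d,m,p); print(p,[np.round(x,4).tolist() for x in e])
print("eye rel tcp",(e[0]-p).round(4))
P=cloud(np.ones(d.shape,bool),d,m)
G=P[(P[:,0]>.545)&(P[:,0]<.64)&(abs(P[:,1]+.107)<.014)&(P[:,2]>.265)&(P[:,2]<.31)]
print(len(G), np.percentile(G,[1,50,99],axis=0).round(4).tolist())
E
```

```text
[ 0.51466514 -0.1078558   0.28513238] [[0.5146, -0.108, 0.3018], [0.9779, 0.0118, -0.2089], [0.2089, 0.0005, 0.9779], [0.003, 0.0158, 0.0139], [0.0067, 0.0081, 0.0313], [315.217, 339.3113]]
eye rel tcp [-0.0001 -0.0001  0.0167]
521 [[0.5603, -0.1096, 0.2884], [0.5648, -0.1061, 0.2923], [0.5753, -0.1019, 0.2945]]
```

```bash
cat > ins.py <<'E'
from h import *
u=np.array([.978,0,-.208])
def axis(x): return np.array([x,-.1065,.2863-.2126*(x-.58)])
off=np.array([0,0,-.0166])
E
python3 - <<'E'
from ins import *
arm.move_linear(axis(.545)+off,vel=.08); arm.pause(.2)
o=arm.get_obs(); f0=o["force"].copy(); t0=o["ft_torque"].copy(); print(o["clock"],o["tool_pos"],f0.round(2))
im,d,m=shot("wrist","w4"); shot("side","sd4"); shot("scene","sc4")
print((ladle_wrist(d,m,o["tool_pos"])[0]).round(4))
x=.545
while x<.594:
    x+=.004
    arm.move_linear(axis(x)+off,vel=.04)
    o=arm.get_obs(); f=o["force"]-f0
    print(round(x,3),f.round(2),(o["ft_torque"]-t0).round(3),(o["tool_pos"]-axis(x)-off).round(4))
    if np.linalg.norm(f)>3: break
print(o["clock"])
shot("side","sd5");shot("wrist","w5");shot("scene","sc5")
E
```

```text
10.7667 [ 0.54465467 -0.10665268  0.27731314] [ 0.16  0.14 -1.38]
[ 0.5446 -0.1067  0.2935]
0.549 [-0.27 -0.14  0.53] [-0.036  0.071 -0.05 ] [ 0.0002  0.0002 -0.0001]
0.553 [-0.21 -0.34  0.37] [-0.034  0.054  0.016] [ 0.0002  0.     -0.0001]
0.557 [ 0.13  1.02 -0.01] [-0.016  0.052 -0.038] [ 0.0002  0.     -0.0001]
0.561 [-0.48 -0.39 -0.39] [-0.033  0.051 -0.028] [ 0.0002  0.0001 -0.0001]
0.565 [-0.74  0.2  -0.59] [-0.067 -0.     0.039] [ 0.0002  0.0001 -0.0001]
0.569 [-0.14 -0.31  0.2 ] [-0.017  0.038  0.02 ] [ 0.0002  0.0001 -0.0001]
0.573 [-0.38 -0.12  0.32] [-0.006  0.029 -0.02 ] [ 0.0002  0.0001 -0.0001]
0.577 [ 0.89 -0.17 -0.5 ] [-0.068  0.041  0.014] [ 0.0002  0.0001 -0.0001]
0.581 [-0.46 -0.31  0.13] [-0.097  0.066  0.029] [ 0.0002  0.0001 -0.0001]
0.585 [-0.03 -0.    0.22] [-0.071  0.02  -0.009] [ 0.0002  0.0001 -0.0001]
0.589 [-0.39 -0.28 -0.11] [-0.048  0.033  0.013] [ 0.0002  0.0001 -0.0001]
0.593 [-0.38 -0.77  0.1 ] [-0.098 -0.025  0.029] [ 0.0002  0.0001 -0.0001]
0.597 [-0.34 -0.2   0.45] [-0.06   0.082  0.066] [ 0.0002  0.0001 -0.0001]
14.1667
```

No force so far; verify it is on the peg, from the side, scene and wrist.

Run:
```python
from ins import *
cr=lambda n,c,P: (lambda im,q: cv2.resize(im[int(q[1])-30:int(q[1])+30,int(q[0])-40:int(q[0])+40],(400,300),interpolation=cv2.INTER_CUBIC))(cv2.imread(f"pics/{n}.png"),proj(P,arm.camera_model(c)))
P=[.59,-.107,.285]
cv2.imwrite("pics/c5.png",np.vstack([np.hstack([cr("sc5","scene",P),cr("sd5","side",P)]),np.hstack([cv2.resize(cv2.imread("pics/w5.png")[240:480,160:480],(400,300)),cv2.resize(cv2.imread("pics/w4.png")[240:480,160:480],(400,300))])]))
```

```text
(no output)
```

View pics/c5.png

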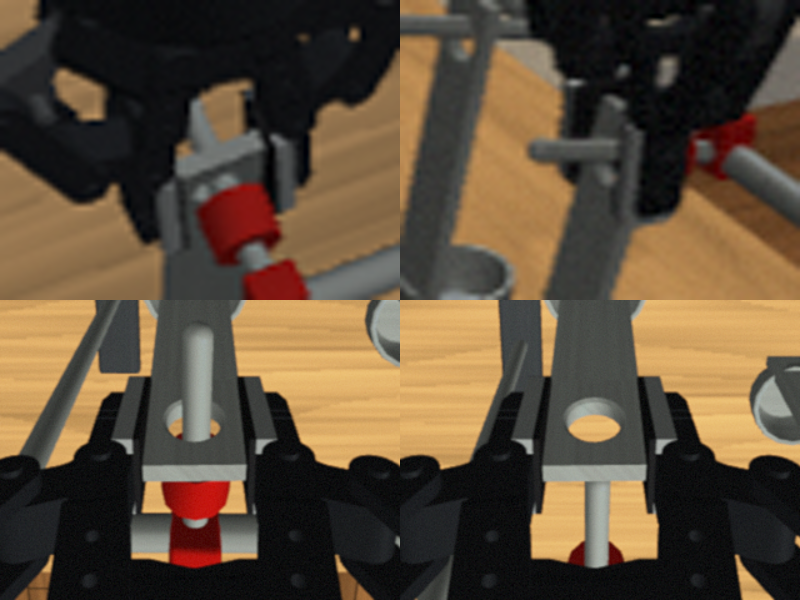

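Run:
```python
from ins import *
def rd():
    F=[]
    for _ in range(4): F.append(arm.get_obs()["force"]); arm.pause(.03)
    return np.mean(F,0)
f0=rd(); p=arm.get_obs()["tool_pos"]; x=.597; p=axis(x)+off; print(f0.round(2))
hit=False
for i in range(18):
    p=p+u*.001
    arm.move_linear(p,vel=.02); f=rd()-f0
    print(p[0].round(4),f.round(2),(arm.get_obs()["tool_pos"]-p).round(4))
    if f@-u>3 or np.linalg.norm(f)>5: hit=True;break
print("hit",hit,arm.get_obs()["clock"])
np.save("pics/p.npy",p)
```

```text
[ 0.2   0.07 -1.38]
0.598 [-0.46 -0.37  0.06] [-0. -0.  0.]
0.599 [-0.38  0.13  0.24] [-0. -0. -0.]
0.5999 [-0.14 -0.06 -0.18] [-0. -0. -0.]
0.6009 [ 0.03  0.4  -0.13] [-0. -0. -0.]
0.6019 [-0.64 -0.08  0.24] [ 0. -0.  0.]
0.6029 [-2.34  0.03  1.2 ] [-0.0003 -0.0001 -0.    ]
0.6038 [-5.63  0.89  4.06] [-0.0013 -0.0001  0.0001]
hit True 17.1333
```

Run:
```python
from ins import *
def rd():
    F=[]
    for _ in range(4): F.append(arm.get_obs()["force"]); arm.pause(.03)
    return np.mean(F,0)
p=np.load("pics/p.npy")-u*.0012; arm.move_linear(p,vel=.02); f0=rd(); print(f0.round(2))
dn=np.array([-.208,0,-.978])
for i in range(13):
    p=p+dn*.0005; arm.move_linear(p,vel=.02); f=rd()-f0
    print(i,p.round(4),f.round(2))
    if f[2]>2.0: break
np.save("pics/p.npy",p); print(arm.get_obs()["clock"])
shot("side","sd6");shot("scene","sc6")
```

```text
[-2.38  0.04  0.06]
0 [ 0.6026 -0.1065  0.2644] [-0.11 -0.51  0.66]
1 [ 0.6025 -0.1065  0.2639] [-0.94  0.05  0.74]
2 [ 0.6024 -0.1065  0.2634] [-0.93 -0.31  2.2 ]
18.6667
```

Run:
```python
from ins import *
def rd():
    F=[]
    for _ in range(4): F.append(arm.get_obs()["force"]); arm.pause(.03)
    return np.mean(F,0)
p=np.load("pics/p.npy")-u*.001; arm.move_linear(p,vel=.02); print(rd().round(2))
dn=np.array([-.208,0,-.978])
for i in range(12):
    p=p+dn*.0005; arm.move_linear(p,vel=.02); f=rd()
    print(i,p.round(4),f.round(2))
    if f[2]>1.2: break   # -1.4 N while carried: weight now on the peg
np.save("pics/p.npy",p); o=arm.get_obs(); print(o["clock"],o["width"])
im,d,m=shot("wrist","w7");shot("side","sd7");shot("scene","sc7")
print(ladle_wrist(d,m,o["tool_pos"])[0].round(4))
```

```text
[ 0.68 -0.74 -0.86]
0 [ 0.6013 -0.1065  0.2631] [1.52 0.32 1.51]
19.5333 0.31249425027301664
[ 0.5863 -0.1023  0.3414]
```

Run:
```python
from ins import *
cr=lambda n,c,P: (lambda im,q: cv2.resize(im[int(q[1])-30:int(q[1])+30,int(q[0])-40:int(q[0])+40],(400,300),interpolation=cv2.INTER_CUBIC))(cv2.imread(f"pics/{n}.png"),proj(P,arm.camera_model(c)))
P=[.59,-.107,.285]
cv2.imwrite("pics/c7.png",np.hstack([cr("sd7","side",P),cv2.resize(cv2.imread("pics/w7.png")[240:480,160:480],(400,300))]))
```

```text
(no output)
```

View pics/c7.png

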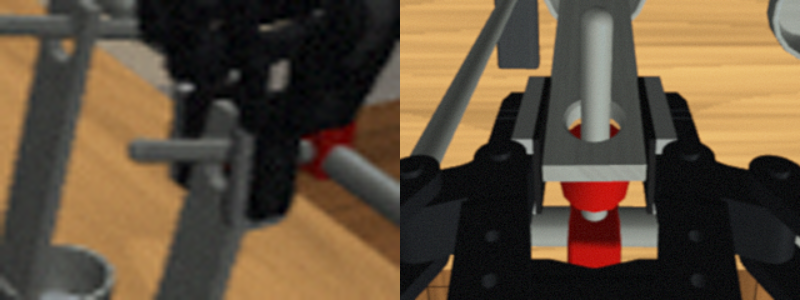

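Run:
```python
from ins import *
def rd():
    F=[]
    for _ in range(4): F.append(arm.get_obs()["force"]); arm.pause(.03)
    return np.mean(F,0)
p=np.load("pics/p.npy")
for i in range(5):
    p=p+u*.0005; arm.move_linear(p,vel=.02); f=rd(); print(p.round(4),f.round(2))
    if f[0]<-3: break
arm.gripper_to(.42); arm.pause(.5)
print(arm.get_obs()["width"],rd().round(2))
arm.gripper_to(.62); arm.pause(.5); print(rd().round(2))
im,d,m=shot("wrist","w8"); np.save("pics/w8_d.npy",d); print(arm.get_obs()["clock"])
a=shot("side","sd8")[0]
q=proj([.59,-.107,.25],arm.camera_model("side")).astype(int)
cv2.imwrite("pics/c8.png",np.hstack([cv2.resize(a[q[1]-60:q[1]+60,q[0]-80:q[0]+80],(400,300)),cv2.resize(im[240:480,160:480],(400,300))]))
```

```text
[ 0.6018 -0.1065  0.263 ] [1.87 1.86 5.16]
[ 0.6023 -0.1065  0.2629] [0.07 2.36 6.96]
[ 0.6027 -0.1065  0.2628] [-1.38  2.73  7.43]
[ 0.6032 -0.1065  0.2627] [-2.6   3.23  8.64]
[ 0.6037 -0.1065  0.2626] [-4.09  3.28  9.87]
0.42302709326024884 [-0.12 -0.18  0.17]
[ 0.18 -0.09 -0.3 ]
23.4833
```

View pics/c8.png

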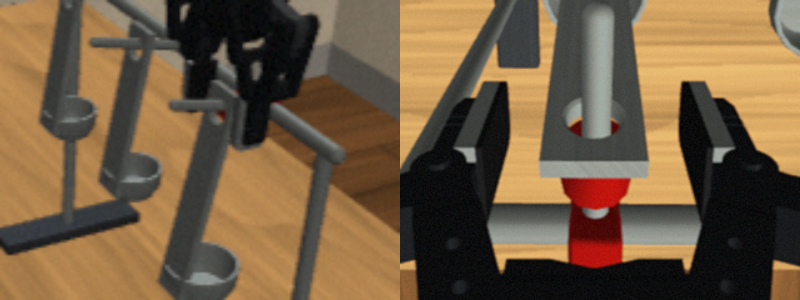

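Run:
```python
from ins import *
p=np.load("pics/p.npy")
p=arm.get_obs()["tool_pos"]
arm.move_linear(p+[0,0,.09],vel=.1)
arm.move_linear(p+[-.08,0,.12],vel=.15); arm.pause(.3)
im,d,m=shot("wrist","w9"); a=shot("scene","sc9"); b=shot("side","sd9")
P=cloud(np.ones(d.shape,bool),d,m)
for n,(i_,d_,m_) in dict(w=(im,d,m),sc=a,sd=b).items():
    P=cloud(np.ones(d_.shape,bool),d_,m_)
    L=P[(P[:,2]>.2)&(P[:,2]<.27)&(abs(P[:,0]-.59)<.03)&(abs(P[:,1]+.107)<.013)]
    if len(L)<30: continue
    c=L.mean(0);V=np.linalg.svd(L-c,full_matrices=False)[2]
    n_=V[2]*np.sign(V[2][0]); print(n,len(L),c.round(4),n_.round(3),"x at z=.278",(c[0]-n_[2]/n_[0]*(.278-c[2])).round(4))
o=arm.get_obs(); print(o["clock"],o["force"].round(2))
q=proj([.59,-.107,.25],b[2]).astype(int);r=proj([.59,-.107,.27],a[2]).astype(int);s=proj([.59,-.107,.28],m).astype(int);print(s)
f=lambda im,q,k:cv2.resize(im[max(q[1]-3*k,0):q[1]+3*k,max(q[0]-4*k,0):q[0]+4*k],(400,300),interpolation=cv2.INTER_CUBIC)
cv2.imwrite("pics/c9.png",np.vstack([np.hstack([f(b[0],q,12),f(a[0],r,12)]),np.hstack([f(im,s,20),cv2.resize(a[0],(400,300))])]))
```

```text
w 1435 [ 0.5909 -0.1073  0.2347] [ 0.984 -0.003 -0.177] x at z=.278 0.5987
sc 126 [ 0.5952 -0.1124  0.2281] [ 0.985  0.005 -0.175] x at z=.278 0.6041
sd 442 [ 0.5908 -0.1089  0.2357] [ 0.98   0.094 -0.176] x at z=.278 0.5984
25.75 [ 0.16 -0.34  0.21]
[314 331]
```

View pics/c9.png

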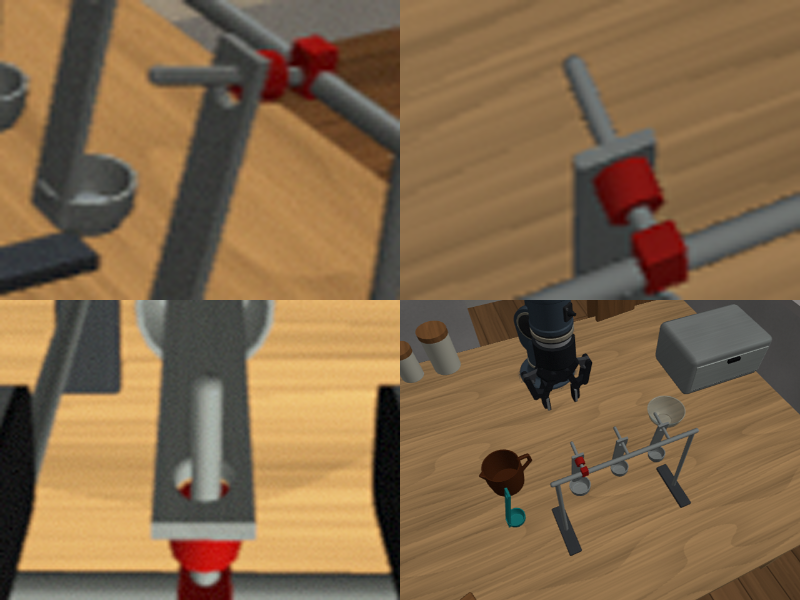

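Run:
```python
from cell import arm
arm.pause(1.0); print(arm.finish_job())
```

```text
the job is handed in; nothing more can be done
None
```

The ladle is hanging by its eye on the red-clip peg, back against the clip, after contact was felt at about 5.6 N along x. The jug, both small ladles and the glass bowl are where they were, the arm is clear, and I handed the job in at about 27 s; no verdict came back.

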